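Lift the middle block out of the record drying rack

ROBOT

A 7-joint arm with a two-finger parallel gripper is mounted at the origin on the work surface. World frame = base frame: x ahead of the robot, y to its left, z up, the work surface at z = 0. Lengths are in m, angles in rad, forces in N, time in s.
With the tool pointing down it reaches from about 0.4 to 0.85 m from the base axis. Payload 4.4 kg.
Tool frame: the origin (TCP) lies midway between the tips of the shut fingers; the grasp point (between the pads) lies 19 mm behind it (bot.grip_point_offset is the distance from the TCP to the grasp point, in m); z points along the fingers, y is the line along which they close (so a half turn about z gives the same grasp; the last joint's range is limited). The gripper opens to 94 mm and grips with 3 to 60 N. Pads are 16 mm wide; open, the fingers measure 119 mm over their backs; the gripper's body (75 mm by 177 mm) begins 78 mm behind the grasp point.
Start: joints at [1.156, 0.628, 0.038, 1.517, -0.027, 0.996, -0.02], TCP at [0.222, -0.611, 0.205] pointing down, gripper open.
Joint ranges: [-3.06, 3.06], [-0.37, 2.12], [-1.25, 1.32], [0.18, 2.47], [-1.1, 4.24], [0.23, 1.98], [-2.94, 2.94]. Speed limits (rad/s): [2.57, 2.57, 3.14, 3.14, 3.14, 3.14, 3.14].

INTERFACE

Orientations are given as a unit quaternion [x, y, z, w].
In Python, from workcell import monitor, viewer, bot, finder gives the robot as it stands.
- The arm moves only by the tool carry_out, never from a script. Its argument "steps" is a list of rows, each a list of 7 numbers: the shift along the tool's x, y, z in mm, then the turn, a rotation vector about the tool's x, y, z in degrees, then the opening in per cent of the stroke, from 0 (shut) to 100 (fully open). A call has 1 to 5 rows; each row shifts and turns the commanded pose from where the row before left it, along the tool's axes as they then stand; what a row does not reach is not made up. A row lasts 1/10 s, in which the tool goes at most 50 mm and 8.59 degrees, less where a joint would pass 70% of its speed; a pose out of reach is approached as far as the arm can. A call with a gripper value outside its range is refused whole. The fingers move at their own pace and stop on an object; "grip_force" is the grip in N (left out, the last holds). Time passes only in rows, so rows that do not move let the fingers close. It gives the time, the measured TCP pose, the force, the opening and the grip force at its end, in the units of the state.
- monitor.observe(): the state, without advancing time (a new reading comes with each control period).
- viewer.camera(name): name is "scene" or "top" or "wrist"; returns (picture, depth): 420x560x3 uint8, red, green, blue; 420x560 float32, m along the optical axis (not along the pixel's ray), 0 where there is no reading.
- viewer.calibration(name): a dict with "intrinsics" (3x3 intrinsics, pixels), "k1" (the pictures are not rectified: a ray, as slopes to the right and down, at radius r is drawn at 1 + k1 r^2 times it, then the intrinsics apply), "xyz" and "rotation" of the camera in the world; the wrist camera has in their place "T_tool_cam" (4x4, takes a point from camera to tool coordinates, whose origin is the TCP and whose axes are the flange's). Camera axes: x right, y up, looking along -z (the intrinsics and any distortion apply to the point x, -y, -z); pixel columns grow to the right and rows downward; lengths in m; the calibration is good to about 2 mm. A picture is of the moment at which its call begins: read the wrist's pose just before it. calibration takes no time and is no camera call.
- bot.sign_off(): hands the job in; it is judged then, once.
Trained networks look in the newest picture that a camera, given by its name, has taken for a name from the list of things; names that differ only in an ending like _2 or _b are one class to them, and where a whole thing is asked for, a point or a joint stands for the part that bears it (a point fixed in the world has none). Each returns a list of dicts, best first, with "confidence" (0 to 1); they miss things now and then, are a little off and sometimes report something else, mostly with a low value. They report only what shows in the picture. A call takes as long as a camera call. They do not tell look-alikes from the thing itself.
- finder.spot_in(camera, target): "at" ([x, y, z] in m, in the coordinates of the camera as it stood for that picture, good to about 4 mm: the middle of the surface that is visible of it).
- finder.outline_of(camera, target): "mask" (420x560 bool, what is visible of it).
- finder.mark_of(camera, target): "at" ([x, y, z] in m, in the coordinates of the camera as it stood for that picture, good to about 4 mm: a listed point, or the origin of a listed thing).
The state is a dict: "time_s": time; "qpos": joint angles; "dq": joint speeds; "tau": joint torques, N m; "tcp_pos": TCP position; "ee_rot": TCP orientation; "contact_force": force on the tool from outside, world axes, zero at the start; "ft_torque": the same for the moment, N m; "opening": finger opening in m; "grasp_force": force on a finger pad.
Only numpy, scipy, OpenCV 4.12 (cv2) and the standard library are available. Lean on these libraries where they do the work, as an engineer would, in place of code of your own. Each camera call takes 0.05 s, during which the arm holds its last target. There are 200 camera calls.

TASK

Take the middle one of the three interlocked blocks out of the record drying rack: draw it straight up until it is clear of both neighbours before moving it sideways, leaving the other two blocks standing where they are. Then set it down upright in the middle of the round cork mat, without dropping it, and let go; do not disturb the dust brush or the vial.

Things in the scene. Friction and masses are not known exactly. Their poses are not given: they have to be found in the camera images.
- key_mid (a point): Centre of the loose middle block, pale wood, about 0.2 kg, 100 mm tall, its foot at first 10 mm above the table. Lower half: block 70 (x) by 64 (y) by 50 high, with a T-shaped tongue on each y side, 50 high, reaching 53 from the centre. Upper half: upright fin 60 (x) by 14 (y) by 50 high, the grip, pinched along y; this point is at the fin's foot. x along the fin, y along the row, z up.
- left_mid (a point): Foot of the fin of the neighbour at +y, 50 mm above its underside. Loose, 0.5 kg, pale wood block 70 (x) by 90 (y) by 50 high with a fin 60 by 14 by 50 high, 100 mm along the row from the middle fin. A T-shaped slot, open above, full height, holds the middle block's tongue with 2 mm play. Axes as the middle block.
- right_mid (a point): The same on the neighbour block at the middle block's -y side (mirror image).
- rack: Fixed dark board under the three blocks, 100 (x) by 270 (y) by 10 mm thick; origin at the centre of its underside, on the table. The row of blocks runs along its y.
- mat_top (a point): Centre of the top face of the fixed round cork mat, 220 mm in diameter and 4 mm thick, lying on the table.
- brush: Dust brush lying on the table, 150 (x) by 40 (y) by 34 mm high; origin at the centre of its underside. To be left alone.
- vial: Upright blue glass vial, 36 mm in diameter, 90 mm tall, standing about 20 mm beyond the mat's far edge, as seen from the robot; origin at the centre of its underside. To be left alone.
Not all that is in view belongs to the job. Leave any blue or yellow look-alike of the part that bears key_mid alone.

How it is judged:
On the way:
1. the middle block has been lifted straight up clear of its neighbours: its foot above their blocks' tops, upright (within 0.2 rad) and still within 20 mm of over its old place (z of key_mid in the frame of rack above 0.112 m and angle between key_mid's own z axis and vertical below 0.2 rad and x of key_mid in the frame of rack between -0.02 and 0.02 m and y of key_mid in the frame of rack between -0.02 and 0.02 m), for 0.05 s.
At the end, for the whole second after the job is handed in: The middle block stands upright (within 0.08 rad) and released on the cork mat, its centre within 45 mm of the mat's centre; the two neighbour blocks stand upright within 15 mm of where they were, and the brush and the vial are within 30 mm of where they were (horizontal distance between key_mid and mat_top below 0.045 m and z of key_mid in the frame of mat_top between 0.045 and 0.055 m and angle between key_mid's own z axis and vertical below 0.08 rad and distance of each of left_mid, right_mid from where it was at the start of the episode below 0.015 m and angle between each of left_mid, right_mid's own z axis and vertical below 0.1 rad and distance of each of brush, vial from where it was at the start of the episode below 0.03 m); the robot touches nothing.
It fails at once if a neighbour block is dragged, lifted or pushed more than 15 mm, or tipped more than 0.2 rad (distance of any of left_mid, right_mid from where it was at the start of the episode above 0.015 m or angle between any of left_mid, right_mid's own z axis and vertical above 0.2 rad).
It fails at once if the middle block is dropped: it falls free, touching nothing, with its foot more than 40 mm above the table (contact force between key and anything else below 0.02 N and height (world z) of key_mid above 0.09 m).
It fails at once if the brush or the vial is moved more than 30 mm (distance of any of brush, vial from where it was at the start of the episode above 0.03 m).
It also fails if it takes over 45 s, if anything falls off the work surface, if the arm or the gripper's body presses on something with over 40 N, if the wrist force passes 120 N, or if a joint passes its speed limit or range.

## Working session

There is one attempt and no reset: what is moved stays moved. The work goes in short steps, Python scripts to look and compute and a tool call to move; the robot and the scene stay as the last step left them, time stands still between calls to the robot, and variables do not carry over. Pictures are saved under pics/ and viewed, at most 10 in all, crops included, and the job is handed in when it is done.

Besides the shell and the picture viewer there is one more tool, called in YAML: its name, and indented under it one key for each argument. carry_out: Moves the arm, as the interface text tells. Its arguments: {"type":"object","properties":{"steps":{"type":"array"},"grip_force":{"type":"number"}},"required":["steps"]}

```bash
mkdir -p pics
cat > h.py <<'E'
import numpy as np, cv2
from workcell import monitor, viewer, bot, finder
from scipy.spatial.transform import Rotation as R
def campose(n):
    c=viewer.calibration(n)
    if n=="wrist":
        s=monitor.observe(); T=np.eye(4); T[:3,:3]=R.from_quat(s["ee_rot"]).as_matrix(); T[:3,3]=s["tcp_pos"]
        return c,T@np.array(c["T_tool_cam"])
    T=np.eye(4); r=np.array(c["rotation"]); T[:3,:3]=r if r.shape==(3,3) else R.from_quat(r).as_matrix(); T[:3,3]=c["xyz"]
    return c,T
def world(T,p): return T[:3,:3]@np.array(p)+T[:3,3]
def cloud(c,T,d):
    K=np.array(c["intrinsics"]); v,u=np.mgrid[:d.shape[0],:d.shape[1]]
    x=(u-K[0,2])/K[0,0]; y=(v-K[1,2])/K[1,1]; X,Y=x.copy(),y.copy()
    for _ in range(8):
        f=1+c["k1"]*(X*X+Y*Y); X,Y=x/f,y/f
    P=np.stack([X*d,-Y*d,-d],-1)
    return P@T[:3,:3].T+T[:3,3]
def save(n,im): cv2.imwrite(n,cv2.cvtColor(im,cv2.COLOR_RGB2BGR))
E
python3 - <<'E'
from h import *
for n in ("top","scene"):
    c,T=campose(n); im,d=viewer.camera(n); save(f"pics/{n}0.png",im); np.savez(f"{n}.npz",im=im,P=cloud(c,T,d),d=d)
    for t in ["key_mid","left_mid","right_mid","rack","mat_top","brush","vial"]:
        print(n,t,[(np.round(world(T,r["at"]),3).tolist(),round(r["confidence"],2)) for r in finder.mark_of(n,t)[:3]])
s=monitor.observe();print(s["time_s"],s["tcp_pos"],s["ee_rot"],s["opening"],s["contact_force"])
E
```

```text
top key_mid [([0.676, -0.387, 0.051], 0.89), ([0.67, -0.214, 0.048], 0.8), ([0.68, -0.022, 0.052], 0.75)]
top left_mid [([0.528, -0.122, 0.058], 0.69)]
top right_mid [([0.463, -0.312, 0.059], 0.64)]
top rack [([0.497, -0.217, -0.002], 0.96)]
top mat_top [([0.472, 0.212, 0.004], 0.86)]
top brush [([0.41, 0.006, 0.005], 0.67), ([0.526, -0.122, 0.057], 0.52)]
top vial [([0.626, 0.211, 0.003], 0.71), ([0.473, 0.212, 0.002], 0.42)]
scene key_mid [([0.682, -0.392, 0.053], 0.94), ([0.68, -0.021, 0.047], 0.68), ([0.671, -0.215, 0.052], 0.6)]
scene left_mid [([0.523, -0.123, 0.055], 0.96)]
scene right_mid [([0.464, -0.313, 0.062], 0.6)]
scene rack [([0.497, -0.213, 0.0], 0.9), ([0.492, -0.217, 0.061], 0.7)]
scene mat_top [([0.477, 0.214, 0.006], 0.77)]
scene brush [([0.412, 0.007, -0.0], 0.94)]
scene vial [([0.632, 0.217, -0.004], 0.92)]
0.8 [ 0.22218383 -0.6108614   0.20550712] [9.84827897e-01 1.73533893e-01 5.67509503e-06 1.98284379e-05] 0.0940304660861253 [ 0.26853957 -0.57846482  0.53805361]
```

View pics/top0.png

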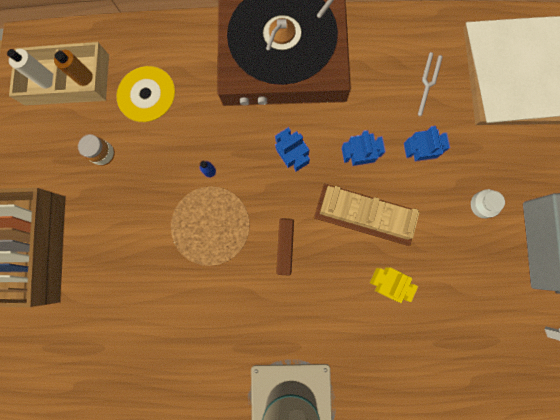

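View pics/scene0.png

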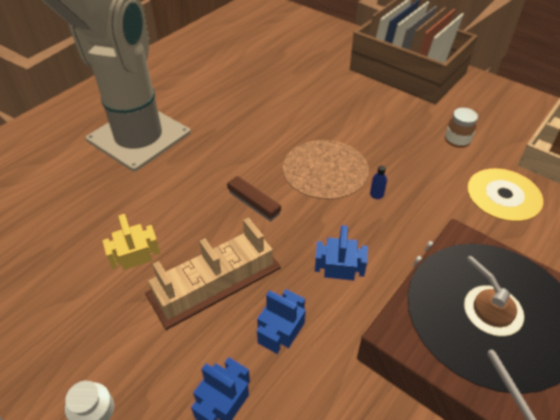

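Run:
```python
from h import *
for n in ("top","scene"):
    D=np.load(n+".npz"); P=D["P"]; 
    near=np.hypot(P[...,0]-.495,P[...,1]+.217)<.16
    pale=near&(D["im"].min(-1)>60)
    m=near&(P[...,2]>.085)&(P[...,2]<.125)
    k,lab,st,ce=cv2.connectedComponentsWithStats(m.astype(np.uint8))
    for i in range(1,k):
        if st[i,4]>15:
            q=P[lab==i]; (cx,cy),wh,a=cv2.minAreaRect((q[:,:2]*1000).astype(np.float32)); print(n,ce[i].round(),st[i,4],round(cx),round(cy),np.round(wh),round(a),np.percentile(q[:,2],[5,50,95]).round(3), D["im"][lab==i].mean(0).round())
    b=near&(P[...,2]>.045)&(P[...,2]<.125)
    q=P[b]; print(n,"row",cv2.minAreaRect((q[:,:2]*1000).astype(np.float32)))
D=np.load("scene.npz")["im"][210:330,130:300]; save("pics/crop.png",cv2.resize(D,None,fx=4,fy=4,interpolation=cv2.INTER_CUBIC))
```

```text
top [369. 150.] 40 648 -216 [13. 14.] 1 [0.087 0.1   0.102] [ 33.  82. 147.]
top [334. 198.] 153 525 -120 [14. 60.] 72 [0.098 0.11  0.113] [187. 151.  91.]
top [373. 209.] 178 495 -216 [15. 60.] 73 [0.09  0.109 0.113] [185. 150.  90.]
top [411. 221.] 205 463 -310 [15. 60.] 73 [0.089 0.109 0.112] [184. 149.  89.]
top row ((505.9397888183594, -228.3009490966797), (295.5225830078125, 218.0395965576172), 41.08116912841797)
scene [253. 232.] 306 528 -122 [16. 62.] 71 [0.087 0.108 0.112] [160. 124.  84.]
scene [209. 253.] 299 498 -217 [15. 60.] 72 [0.088 0.109 0.113] [166. 130.  88.]
scene [163. 276.] 294 466 -312 [15. 62.] 72 [0.09  0.11  0.113] [174. 136.  91.]
scene [269. 296.] 59 650 -217 [16. 10.] 90 [0.088 0.099 0.102] [ 61.  77. 122.]
scene row ((504.510498046875, -231.90904235839844), (304.3065490722656, 202.25662231445312), 37.441871643066406)
```

View pics/crop.png

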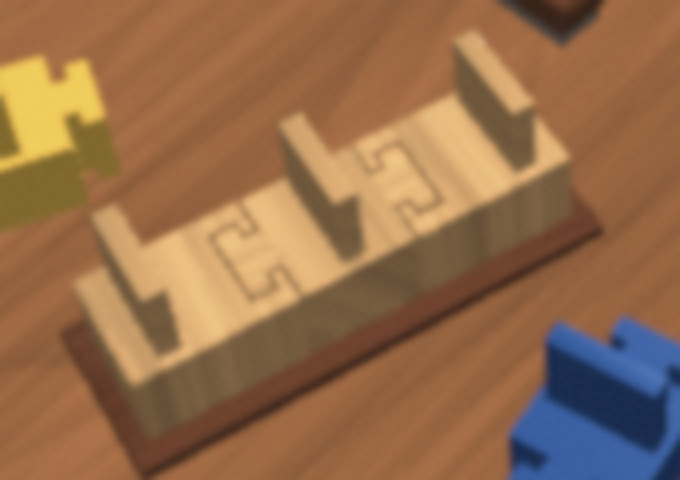

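Candidates are blue at top px (292,149), (363,149) and (427,144), yellow at (394,285), and pale wood in the rack at (373,209). Only the last one is pale, interlocked and on the dark board. The crop confirms it: the middle fin of the three sits between the two T joints, at world (0.4965, -0.2165), with its top at 0.110 as expected.

carry_out:
  steps:
    - [35,-25,0,0,0,0,100]
    - [35,-25,0,0,0,0,100]
    - [35,-25,0,0,0,0,100]
    - [35,-25,0,0,0,0,100]
    - [35,-25,0,0,0,0,100]
  grip_force: 25

```text
time_s: 1.3
tcp_pos: [0.3448, -0.4322, 0.2057]
ee_rot: [0.985, 0.173, 0.0, 0.0]
contact_force: [0.5, -0.4, -0.1]
opening: 0.0939
grasp_force: 0.0
```

carry_out:
  steps:
    - [35,-25,0,0,0,0,100]
    - [35,-25,0,0,0,0,100]
    - [35,-25,0,0,0,0,100]
    - [35,-25,0,0,0,0,100]
    - [35,-25,0,0,0,0,100]

```text
time_s: 1.8
tcp_pos: [0.4666, -0.2549, 0.2058]
ee_rot: [0.985, 0.173, 0.0, 0.0]
contact_force: [0.2, -0.6, -0.4]
opening: 0.0941
grasp_force: 0.0
```

carry_out:
  steps:
    - [43,-27,0,0,0,0,100]
    - [0,0,0,0,0,7.6,100]
    - [0,0,0,0,0,7.6,100]
    - [0,0,0,0,0,7.6,100]
    - [0,0,0,0,0,7.6,100]

```text
time_s: 2.3
tcp_pos: [0.4965, -0.2167, 0.2056]
ee_rot: [0.996, -0.093, 0.0, 0.0]
contact_force: [-0.5, 0.7, 0.8]
opening: 0.094
grasp_force: 0.0
```

carry_out:
  steps:
    - [0,0,0,0,0,7.7,100]
    - [0,0,0,0,0,0,100]
    - [0,0,0,0,0,0,100]

```text
time_s: 2.6
tcp_pos: [0.4965, -0.2167, 0.2056]
ee_rot: [0.988, -0.156, 0.0, 0.0]
contact_force: [-0.5, -0.0, -0.2]
opening: 0.0941
grasp_force: 0.0
```

Check from near with the wrist camera.

Run:
```python
from h import *
n="wrist"
c,T=campose(n); s=monitor.observe(); im,d=viewer.camera(n); save("pics/w1.png",im)
P=cloud(c,T,d); near=np.hypot(P[...,0]-.4965,P[...,1]+.2165)<.16
m=near&(P[...,2]>.085)&(P[...,2]<.125)
k,lab,st,ce=cv2.connectedComponentsWithStats(m.astype(np.uint8))
for i in range(1,k):
    if st[i,4]>60:
        q=P[lab==i]; q=q[q[:,2]>np.percentile(q[:,2],50)-.006]; (cx,cy),wh,a=cv2.minAreaRect((q[:,:2]*1000).astype(np.float32)); print(ce[i].round(),st[i,4],round(cx,1),round(cy,1),np.round(wh,1),round(a,1),np.median(q[:,2]).round(4))
        v=np.linalg.inv(R.from_quat(s["ee_rot"]).as_matrix())@(np.array([cx/1000,cy/1000,.11])-s["tcp_pos"]); print("tool mm",(v*1000).round(1))
print(R.from_quat(s["ee_rot"]).as_matrix().round(3), s["qpos"])
```

```text
[224.  48.] 377 649.5 -215.7 [14.9 13.9] 5.9 0.0999
tool mm [145.2 -48.   95.6]
[176. 212.] 1393 526.6 -121.6 [14.5 59.2] 72.2 0.11
tool mm [ -0.7 -99.8  95.5]
[280. 212.] 957 495.9 -216.5 [14.  59.6] 72.4 0.1101
tool mm [-0.6 -0.1 95.6]
[383. 212.] 1413 465.3 -311.4 [14.6 59.6] 71.9 0.11
tool mm [-0.5 99.6 95.6]
[[ 0.952 -0.308  0.   ]
 [-0.308 -0.952 -0.   ]
 [ 0.     0.    -1.   ]] [ 0.22424085  0.47920124  0.19905777  1.82529811 -0.12169869  0.84873052
 -1.40149629]
```

View pics/w1.png

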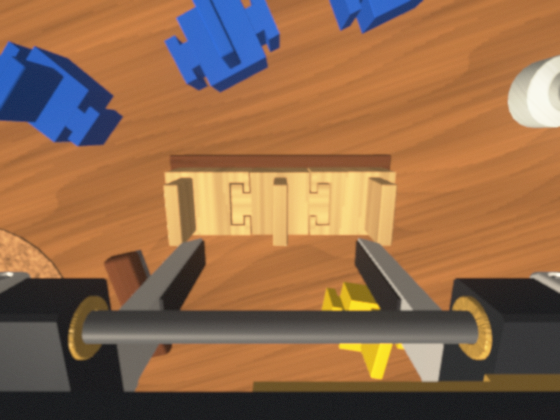

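The middle fin, at px (280,212), is centred between the fingers to within 1 mm, and the angles agree. I descend and grip.

carry_out:
  steps:
    - [0,0,30,0,0,0,100]
    - [0,0,35,0,0,0,100]
    - [0,0,35,0,0,0,100]
    - [0,0,25,0,0,0,100]
    - [0,0,12,0,0,0,100]

```text
time_s: 3.15
tcp_pos: [0.4951, -0.2163, 0.0664]
ee_rot: [0.988, -0.157, -0.002, -0.001]
contact_force: [0.1, -0.2, 0.5]
opening: 0.0939
grasp_force: 0.0
```

carry_out:
  steps:
    - [0,0,0,0,0,0,60]
    - [0,0,0,0,0,0,40]
    - [0,0,0,0,0,0,25]
    - [0,0,0,0,0,0,10]
    - [0,0,0,0,0,0,0]

```text
time_s: 3.65
tcp_pos: [0.497, -0.217, 0.0694]
ee_rot: [0.988, -0.157, 0.001, 0.0]
contact_force: [0.8, 1.0, 0.4]
opening: 0.0576
grasp_force: 0.0
```

carry_out:
  steps:
    - [0,0,0,0,0,0,0]
    - [0,0,0,0,0,0,0]
    - [0,0,0,0,0,0,0]
    - [0,0,0,0,0,0,0]
    - [0,0,0,0,0,0,0]

```text
time_s: 4.15
tcp_pos: [0.4964, -0.2168, 0.0685]
ee_rot: [0.988, -0.157, -0.0, -0.0]
contact_force: [0.0, 0.5, -1.2]
opening: 0.0173
grasp_force: 0.0
```

carry_out:
  steps:
    - [0,0,0,0,0,0,0]
    - [0,0,0,0,0,0,0]
    - [0,0,0,0,0,0,0]
    - [0,0,0,0,0,0,0]

```text
time_s: 4.55
tcp_pos: [0.4963, -0.2168, 0.0684]
ee_rot: [0.988, -0.157, -0.0, -0.0]
contact_force: [-0.2, 1.3, -0.3]
opening: 0.0139
grasp_force: 25.0
```

carry_out:
  steps:
    - [0,0,-3,0,0,0,0]
    - [0,0,-3,0,0,0,0]
    - [0,0,-3,0,0,0,0]
    - [0,0,0,0,0,0,0]

```text
time_s: 4.95
tcp_pos: [0.4967, -0.217, 0.078]
ee_rot: [0.988, -0.157, 0.0, 0.0]
contact_force: [0.2, -0.4, -1.2]
opening: 0.0139
grasp_force: 25.0
```

carry_out:
  steps:
    - [0,0,-4,0,0,0,0]
    - [0,0,0,0,0,0,0]
    - [0,0,0,0,0,0,0]

```text
time_s: 5.25
tcp_pos: [0.4965, -0.2169, 0.0816]
ee_rot: [0.988, -0.157, 0.0, 0.0]
contact_force: [-0.2, -0.0, -1.7]
opening: 0.0138
grasp_force: 25.0
```

```bash
cat > fins.py <<'E'
from h import *
import sys
for n in ("top","scene"):
    c,T=campose(n); im,d=viewer.camera(n); save(f"pics/{n}_{sys.argv[1]}.png",im); P=cloud(c,T,d)
    for nm,x,y in (("L",.5266,-.1216),("M",.4965,-.2165),("R",.4653,-.3114)):
        m=(np.hypot(P[...,0]-x,P[...,1]-y)<.04)&(P[...,2]>.085)&(P[...,2]<.2)&(im[...,0]>im[...,2]*1.3)
        q=P[m]
        if len(q): print(n,nm,len(q),np.percentile(q[:,2],[50,95]).round(4),cv2.minAreaRect((q[:,:2]*1000).astype(np.float32)))
s=monitor.observe(); print(s["contact_force"],s["tcp_pos"])
E
python3 fins.py lift
```

```text
top L 152 [0.1098 0.1128] ((525.09521484375, -120.50523376464844), (13.967479705810547, 60.087493896484375), 72.24259185791016)
top M 73 [0.1228 0.1969] ((475.4516296386719, -202.1068115234375), (52.20915222167969, 18.11459732055664), 71.53583526611328)
scene L 296 [0.1084 0.1128] ((525.5648193359375, -131.43905639648438), (35.968849182128906, 60.521873474121094), 71.52027893066406)
scene M 434 [0.1229 0.1965] ((501.70794677734375, -225.4716339111328), (52.75963592529297, 58.42792892456055), 74.39185333251953)
scene R 303 [0.1095 0.1128] ((469.91363525390625, -306.6448669433594), (27.1293888092041, 64.64083862304688), 72.25153350830078)
[-1.16052021  0.75361599 -1.45805549] [ 0.49634692 -0.21680349  0.08144352]
```

The neighbours stay at 0.110 and only the middle block has risen. I continue straight up until its foot clears the neighbours' fins as well.

carry_out:
  steps:
    - [0,0,-10,0,0,0,0]
    - [0,0,-10,0,0,0,0]
    - [0,0,-10,0,0,0,0]
    - [0,0,-10,0,0,0,0]
    - [0,0,-6,0,0,0,0]

```text
time_s: 5.85
tcp_pos: [0.497, -0.2171, 0.129]
ee_rot: [0.988, -0.157, 0.001, 0.0]
contact_force: [0.7, -1.0, -2.1]
opening: 0.0133
grasp_force: 25.0
```

carry_out:
  steps:
    - [0,0,-10,0,0,0,0]
    - [0,0,-20,0,0,0,0]
    - [0,0,-25,0,0,0,0]
    - [0,0,-25,0,0,0,0]
    - [0,0,-10,0,0,0,0]

```text
time_s: 6.35
tcp_pos: [0.4975, -0.2174, 0.2201]
ee_rot: [0.988, -0.158, 0.002, 0.0]
contact_force: [0.5, 0.1, -2.1]
opening: 0.0141
grasp_force: 25.0
```

carry_out:
  steps:
    - [0,0,0,0,0,0,0]
    - [0,0,0,0,0,0,0]

```text
time_s: 6.55
tcp_pos: [0.4958, -0.2165, 0.2168]
ee_rot: [0.988, -0.157, -0.001, -0.0]
contact_force: [0.3, 0.9, -2.7]
opening: 0.0139
grasp_force: 25.0
```

```bash
python3 fins.py up | grep -v M
```

```text
top L 150 [0.1097 0.113 ] ((525.005615234375, -120.33335876464844), (14.009078025817871, 59.80040740966797), 71.5550308227539)
scene L 304 [0.1089 0.1129] ((527.8630981445312, -122.40618896484375), (15.437572479248047, 63.32941436767578), 72.58181762695312)
scene R 297 [0.1096 0.1124] ((467.0994873046875, -312.29400634765625), (14.70007610321045, 61.75481414794922), 71.93367004394531)
[ 0.41727982  0.26270485 -1.36777923] [ 0.49547909 -0.21638607  0.21619244]
```

View pics/scene_up.png

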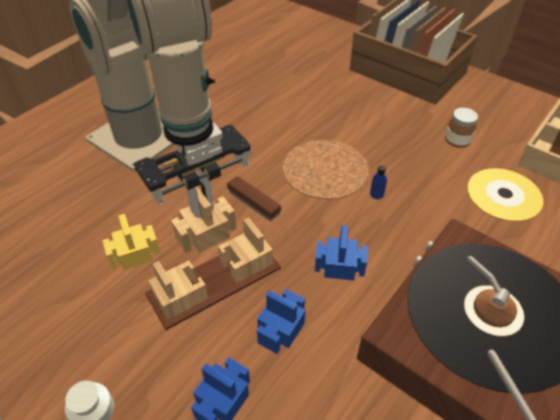

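The scene shows the block held upright at px (205,222), foot well above the fins, with the neighbours still standing at (178,290) and (247,255). Next I carry it to the mat.

carry_out:
  steps:
    - [-5,-15,0,0,0,0,0]
    - [-10,-27,0,0,0,0,0]
    - [-13,-33,0,0,0,0,0]
    - [-13,-33,0,0,0,0,0]
    - [-13,-33,0,0,0,0,0]

```text
time_s: 7.15
tcp_pos: [0.488, -0.0633, 0.2168]
ee_rot: [0.988, -0.157, -0.001, -0.0]
contact_force: [0.6, -0.0, -1.3]
opening: 0.0136
grasp_force: 25.0
```

carry_out:
  steps:
    - [-13,-33,0,0,0,0,0]
    - [-13,-33,0,0,0,0,0]
    - [-13,-33,0,0,0,0,0]
    - [-13,-33,0,0,0,0,0]
    - [-13,-33,0,0,0,0,0]

```text
time_s: 7.65
tcp_pos: [0.477, 0.1135, 0.2169]
ee_rot: [0.988, -0.157, -0.001, 0.0]
contact_force: [1.0, 0.6, -2.0]
opening: 0.014
grasp_force: 25.0
```

carry_out:
  steps:
    - [-13,-33,0,0,0,0,0]
    - [-11,-33,0,0,0,0,0]
    - [-6,-20,0,0,0,0,0]
    - [-4,-10,0,0,0,0,0]
    - [0,0,0,0,0,0,0]

```text
time_s: 8.15
tcp_pos: [0.4747, 0.2146, 0.2169]
ee_rot: [0.988, -0.156, -0.001, 0.0]
contact_force: [-0.3, -0.0, -1.9]
opening: 0.014
grasp_force: 25.0
```

carry_out:
  steps:
    - [0,0,0,0,0,0,0]
    - [0,0,0,0,0,0,0]

```text
time_s: 8.35
tcp_pos: [0.476, 0.211, 0.2174]
ee_rot: [0.987, -0.159, -0.0, 0.001]
contact_force: [-0.1, 0.1, -1.8]
opening: 0.0138
grasp_force: 25.0
```

Run:
```python
from h import *
s=monitor.observe(); print(s["tcp_pos"],s["ee_rot"],s["qpos"])
n="scene"; c,T=campose(n); im,d=viewer.camera(n); P=cloud(c,T,d); save("pics/mat.png",im)
D=np.load("top.npz"); m=(np.hypot(D["P"][...,0]-.475,D["P"][...,1]-.213)<.14)&(D["P"][...,2]>.0025)&(D["P"][...,2]<.008)
hsv=cv2.cvtColor(D["im"],cv2.COLOR_RGB2HSV); print("mat px")
q=D["P"][165:285,160:260]; 
print("mat",cv2.minEnclosingCircle((D["P"][m][:,:2]*1000).astype(np.float32)), m.sum(), np.median(D["P"][m][:,:2],axis=0))
for k in ("mat_top","key_mid"): print([(world(T,r["at"]).round(3).tolist(),round(r["confidence"],2)) for r in finder.mark_of(n,k)])
```

```text
[0.47600348 0.21102498 0.21741   ] [ 9.87336062e-01 -1.58641824e-01 -6.34400699e-05  5.17361362e-04] [-0.58019482  0.43269551  0.15460008  1.86345594 -0.08482337  0.85246566
 -2.27312797]
mat px
mat ((475.1368103027344, 212.84544372558594), 139.7544403076172) 4140 [0.47495522 0.2117739 ]
[([0.477, 0.211, 0.005], 0.82)]
[([0.68, -0.39, 0.05], 0.98), ([0.671, -0.216, 0.052], 0.89), ([0.307, -0.274, 0.047], 0.77), ([0.472, 0.209, 0.21], 0.61), ([0.677, -0.024, 0.05], 0.56)]
```

View pics/mat.png

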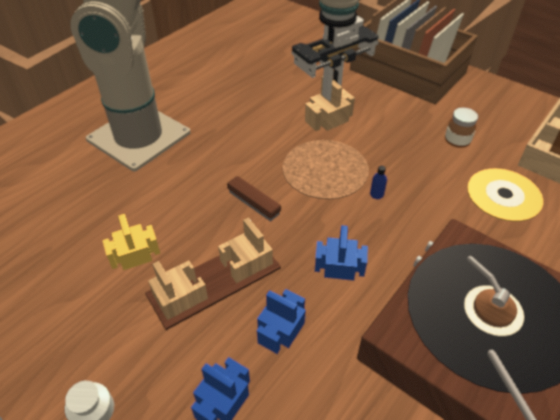

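The block hangs upright at px (330,105), over the mat's centre by position. The target TCP height is about 0.0625, so I lower 154 mm, creeping at the end.

carry_out:
  steps:
    - [0,0,20,0,0,0,0]
    - [0,0,30,0,0,0,0]
    - [0,0,30,0,0,0,0]
    - [0,0,30,0,0,0,0]
    - [0,0,20,0,0,0,0]

```text
time_s: 9.0
tcp_pos: [0.4754, 0.2118, 0.0858]
ee_rot: [0.987, -0.158, -0.001, 0.001]
contact_force: [0.0, 0.4, -1.1]
opening: 0.0141
grasp_force: 25.0
```

carry_out:
  steps:
    - [0,0,10,0,0,0,0]
    - [0,0,5,0,0,0,0]
    - [0,0,0,0,0,0,0]
    - [0,0,0,0,0,0,0]
    - [0,0,0,0,0,0,0]

```text
time_s: 9.5
tcp_pos: [0.4767, 0.2132, 0.0735]
ee_rot: [0.988, -0.157, 0.001, -0.001]
contact_force: [-1.0, 0.0, -1.7]
opening: 0.0139
grasp_force: 25.0
```

carry_out:
  steps:
    - [0,0,3,0,0,0,0]
    - [0,0,2,0,0,0,0]
    - [0,0,2,0,0,0,0]
    - [0,0,0,0,0,0,0]
    - [0,0,0,0,0,0,0]

```text
time_s: 10.0
tcp_pos: [0.4759, 0.2128, 0.0654]
ee_rot: [0.988, -0.157, -0.0, 0.0]
contact_force: [0.7, 0.1, -1.6]
opening: 0.0138
grasp_force: 25.0
```

carry_out:
  steps:
    - [0,0,1,0,0,0,0]
    - [0,0,1,0,0,0,0]
    - [0,0,1,0,0,0,0]
    - [0,0,0,0,0,0,0]
    - [0,0,0,0,0,0,0]

```text
time_s: 10.5
tcp_pos: [0.4759, 0.2128, 0.0625]
ee_rot: [0.988, -0.157, -0.0, 0.0]
contact_force: [1.0, 0.1, -1.8]
opening: 0.0137
grasp_force: 25.0
```

carry_out:
  steps:
    - [0,0,0.5,0,0,0,0]
    - [0,0,0.5,0,0,0,0]
    - [0,0,0,0,0,0,0]
    - [0,0,0,0,0,0,0]

```text
time_s: 10.9
tcp_pos: [0.476, 0.2128, 0.0624]
ee_rot: [0.988, -0.157, 0.0, -0.0]
contact_force: [-0.8, -1.0, 7.8]
opening: 0.0139
grasp_force: 25.0
```

The upward force of 7.8 N shows it is standing on the mat. I release, then rise.

carry_out:
  steps:
    - [0,0,-0.4,0,0,0,10]
    - [0,0,0,0,0,0,25]
    - [0,0,0,0,0,0,50]
    - [0,0,0,0,0,0,70]
    - [0,0,0,0,0,0,80]

```text
time_s: 11.4
tcp_pos: [0.476, 0.2128, 0.0618]
ee_rot: [0.988, -0.157, -0.0, 0.0]
contact_force: [-1.2, 0.8, -0.7]
opening: 0.0423
grasp_force: 0.0
```

carry_out:
  steps:
    - [0,0,0,0,0,0,80]
    - [0,0,0,0,0,0,80]
    - [0,0,0,0,0,0,80]
    - [0,0,0,0,0,0,80]
    - [0,0,0,0,0,0,80]

```text
time_s: 11.9
tcp_pos: [0.476, 0.2128, 0.0619]
ee_rot: [0.988, -0.157, 0.0, -0.0]
contact_force: [0.1, 0.1, -0.7]
opening: 0.0749
grasp_force: 0.0
```

carry_out:
  steps:
    - [0,0,-20,0,0,0,80]
    - [0,0,-35,0,0,0,80]
    - [0,0,-40,0,0,0,80]
    - [0,0,-35,0,0,0,80]
    - [0,0,-10,0,0,0,80]

```text
time_s: 12.4
tcp_pos: [0.478, 0.2136, 0.2055]
ee_rot: [0.988, -0.157, 0.003, -0.002]
contact_force: [-0.3, 0.5, -0.7]
opening: 0.0755
grasp_force: 0.0
```

carry_out:
  steps:
    - [0,0,0,0,0,0,80]
    - [0,0,0,0,0,0,80]
    - [0,0,0,0,0,0,80]

```text
time_s: 12.7
tcp_pos: [0.4748, 0.2123, 0.2002]
ee_rot: [0.988, -0.157, -0.001, 0.001]
contact_force: [0.0, -0.7, 0.0]
opening: 0.0752
grasp_force: 0.0
```

```bash
python3 fins.py end | grep -v M
python3 - <<'E'
from h import *
for n in ("scene","wrist"):
    c,T=campose(n); im,d=viewer.camera(n); P=cloud(c,T,d)
    m=(np.hypot(P[...,0]-.475,P[...,1]-.212)<.05)&(P[...,2]>.085)&(P[...,2]<.115)
    q=P[m]; print(n,len(q),np.percentile(q[:,2],[50,95]),cv2.minAreaRect((q[:,:2]*1000).astype(np.float32)))
n="scene";c,T=campose(n)
for k in ("brush","vial","key_mid"): print([(world(T,r["at"]).round(3).tolist(),round(r["confidence"],2)) for r in finder.mark_of(n,k)])
E
```

```text
top L 151 [0.1096 0.1131] ((524.9622802734375, -120.48692321777344), (14.017364501953125, 59.495704650878906), 72.31349182128906)
top R 206 [0.1087 0.1125] ((464.2240295410156, -310.2921142578125), (14.731302261352539, 60.540409088134766), 71.63636779785156)
scene L 301 [0.1085 0.1126] ((527.7881469726562, -122.0768814086914), (15.302997589111328, 61.436302185058594), 71.63557434082031)
scene R 295 [0.1094 0.1126] ((466.5895690917969, -312.3212890625), (14.703560829162598, 61.29899597167969), 72.40784454345703)
[-0.43570199  0.16855472  0.47190927] [0.47513862 0.21240094 0.20044041]
scene 211 [0.10152761 0.10683689] ((476.4843444824219, 211.2716522216797), (16.538101196289062, 65.23844909667969), 69.49886322021484)
wrist 960 [0.10409408 0.10531031] ((475.4479675292969, 212.95730590820312), (13.51723861694336, 59.73905944824219), 71.92041015625)
[([0.415, 0.004, -0.001], 0.66)]
[([0.631, 0.215, -0.001], 0.8)]
[([0.307, -0.272, 0.047], 0.96), ([0.679, -0.02, 0.049], 0.94), ([0.472, 0.211, 0.057], 0.93), ([0.675, -0.217, 0.054], 0.84), ([0.68, -0.394, 0.054], 0.56)]
```

View pics/scene_end.png

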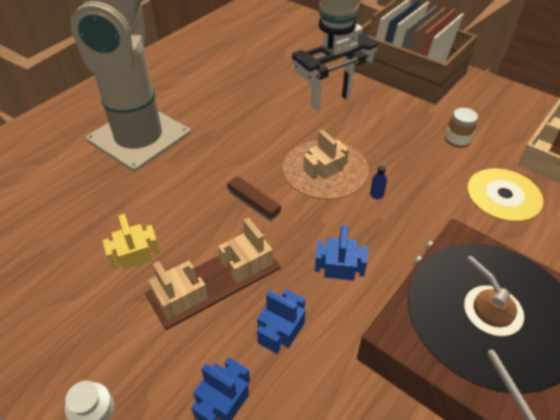

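The block stands upright on the mat's centre at px (326,158), fin top at 0.104. Neighbours, brush and vial are unmoved.

```bash
python3 -c "
from workcell import bot; print(bot.sign_off())"
```

```text
the job is handed in; nothing more can be done
None
```

I drew the middle block straight up out of the rack, set it upright within a few mm of the cork mat's centre and released it; the neighbours, brush and vial measured unmoved, and the job is handed in (the hand-in returned no verdict).

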